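# Fit the tube carousel on the mixer's flat-sided shaft and park it

## Robot

A 6-joint arm with a two-finger parallel gripper is mounted at the origin on the work surface. World frame = base frame: x ahead of the robot, y to its left, z up, the work surface at z = 0. Lengths are in m, angles in rad, forces in N, time in s.
With the tool pointing down it reaches from about 0.375 to 0.825 m from the base axis. Payload 5.5 kg.
Tool frame: the origin (TCP) lies on the centre line of the jaws, within the pads' length; the fingertips stand 19 mm ahead of it and the grasp point (between the pads) is the TCP; z points along the fingers, y is the direction in which the jaws open and shut (so a half turn about z gives the same grasp; the last joint's range is limited). The gripper opens to 85 mm and grips with 20 to 120 N. Pads are 22 mm wide; open, the fingers measure 114 mm over their backs; the gripper's body (76 mm by 85 mm) begins 54 mm behind the grasp point. The pads swing forward as they close: fully open they stand 13 mm farther back than shut.
Start: joints at [1.254, 0.314, -0.047, 1.21, 0, 1.571], TCP at [0.187, 0.57, 0.25] pointing down, gripper open.
Joint ranges: [-2.67, 2.67], [-0.69, 1.73], [-1.03, 1.25], [-2.08, 2.16], [-1.42, 1.45], [-3.14, 3.14]. Speed limits (rad/s): [2.39, 2.39, 3.01, 3.14, 3.14, 3.14].

## Interface

Orientations are given as a unit quaternion [x, y, z, w].
In Python, from station import r gives the robot as it stands.
- The arm moves only by the tool arm_command, never from a script. Its argument "increments" is one flat list of numbers, 5 for each row, row after row: the shift along the tool's x, y, z in m, then the turn about the tool's z in rad, then the gripper's target within -1 to 1 (fully open at 1, half-way at 0, shut at -1). A call has 1 to 8 rows; each row shifts and turns the commanded pose from where the row before left it, along the tool's axes as they then stand; what a row does not reach is not made up. A row lasts 1/8 s, in which the tool goes at most 62.5 mm and 10.7 degrees, less where a joint would pass 70% of its speed; a pose out of reach is approached as far as the arm can. A call with a gripper value outside its range is refused whole. The fingers move at their own pace and stop on an object; "force" is the grip in N (left out, the last holds). Time passes only in rows, so rows that do not move let the fingers close. It gives the time, the measured TCP pose, the force and the opening at its end, in the units of the state.
- r.sense(): the state, without advancing time (a new reading comes with each control period).
- r.snapshot(name): name is "scene" or "top"; returns the picture (400x640x3 uint8, blue, green, red); there is no depth.
- r.camera_params(name): a dict with "intrinsics" (3x3 intrinsics, pixels), "cam_to_world" (4x4, takes a point from camera to world coordinates). Camera axes: x right, y down, z forward; pixel columns grow to the right and rows downward; lengths in m; the calibration is good to about 2 mm. A picture is of the moment at which its call begins. camera_params takes no time and is no camera call.
- r.hand_in(): hands the job in, once; it reports no verdict.
Trained networks look in the newest picture that a camera, given by its name, has taken for a name from the list of things; names that differ only in an ending like _2 or _b are one class to them, and where a whole thing is asked for, a point or a joint stands for the part that bears it (a point fixed in the world has none). Each returns a list of dicts, best first, with "p" (0 to 1); they miss things now and then, are a little off and sometimes report something else, mostly with a low value. They report only what shows in the picture. A call takes as long as a camera call. They do not tell look-alikes from the thing itself.
- r.look_for(query, camera): "extent" ([left, top, right, bottom] in pixels, round what is visible of it).
The state is a dict: "time_s": time; "joint_pos": joint angles; "qd": joint speeds; "effort": joint torques, N m; "eef_pos": TCP position; "tool_rot": TCP orientation; "contact_force": force on the tool from outside, world axes, zero at the start; "moment": the same for the moment, N m; "gripper_width": finger opening in m.
Only numpy, scipy, OpenCV 4.12 (cv2) and the standard library are available. Lean on these libraries where they do the work, as an engineer would, in place of code of your own. Each camera call takes 0.05 s, during which the arm holds its last target. There are 200 camera calls.

## Task

Lift the tube carousel by its bar handle, keep it upright, and fit it on the mixer's drive shaft: turn it until the flats of the shaft and of the bore line up and it goes down fully home on the platter. Then turn it clockwise (seen from above) to the drive's stop, so that the handle is parallel to the long sides of the mixer, and let go. Do not knock over the small jar nearby.

Things in the scene. Friction and masses are not known exactly. Their poses are not given: they have to be found in the camera images.
- carousel_grip (a point): Centre of the carousel's black bar handle, 70 mm long (x), 22 wide (y), 30 high (z), on its axis, 120 mm above its underside. The carousel is a loose grey turntable, 150 mm across, 135 tall, 0.3 to 0.65 kg, on the bench: two discs on a hub, eight purple-capped tubes round the rim (cap tops 87 mm above the underside). Half a turn about its axis makes no difference.
- carousel_bore (a point): Centre of the mouth of the flat-sided slot inside the carousel, 15 mm above its underside, on its axis. Below it the bore is round, 32 mm across. The slot is 26 mm (x, parallel to the bar handle) by 16 mm (y), mouth chamfered 1 to 2 mm, and deep enough for the shaft. z up.
- mixer_seat (a point): Centre of the top of the mixer's round black platter (100 mm across), 68 mm above the bench: the carousel's underside rests here when home. The mixer is a fixed white housing, 240 mm long (x), 180 wide (y), 60 high; z up. These axes are the housing's and do not turn with the platter.
- shaft_top (a point): Centre of the top of the steel shaft that stands 30 mm up from the platter, 24 by 14 mm in section, flat sides, tip bevelled 2 mm all round over its top 3 mm. Axes: the housing's, not the shaft's. At first its 24 mm side lies 0.4 to 1.4 rad anticlockwise (from above) of the housing's x: not reported; see or feel it. A carousel within 0.08 rad goes in; else it rests on the shaft, 12 to 15 mm high.
- drive_axis (a point): The drive axis at the housing's top, 60 mm above the bench; axes as the housing's. Platter and shaft turn together, stiffly (0.15 N m), and stay where left. Clockwise from above they turn to a stop, where a seated carousel's handle is parallel to the housing's x, long sides. The key has about 0.08 rad of play either way.
- jar: Bystander: small lidded jar, 48 mm across and 75 mm tall, standing on the bench between mixer and carousel; origin at the centre of its underside, z up.
Mind the look-alikes: they are no part of the job. Leave any green look-alike of the part that bears carousel_grip alone.

How it is judged:
By the outcome, as a careful person would: the job done as asked, in the order asked, and still so for the second after the job is handed in, with the robot touching nothing.
It also fails if it takes over 61 s, if anything falls off the work surface, if the arm or the gripper's body presses on something with over 40 N, if the wrist force passes 120 N, or if a joint passes its speed limit or range.

## Working session

There is one attempt and no reset: what is moved stays moved. The work goes in short steps, Python scripts to look and compute and a tool call to move; the robot and the scene stay as the last step left them, time stands still between calls to the robot, and variables do not carry over. Pictures are saved under pics/ and viewed, about 8 in all and at most 12, crops included, and the job is handed in when it is done.

Besides the shell and the picture viewer there is one more tool, called as name(argument=value, ...) on one line, values as JSON. arm_command: Moves the arm, as the interface text tells. Its arguments: {"type":"object","properties":{"increments":{"type":"array"},"force":{"type":"number"}},"required":["increments"]}

```bash
ls; mkdir -p pics; python3 - <<'E'
from station import r
import cv2,json
for c in("scene","top"):
    im=r.snapshot(c); cv2.imwrite(f"pics/{c}0.png",im)
    p=r.camera_params(c); print(c,p)
    for q in("carousel_grip","mixer_seat","shaft_top","jar"):
        print(q,[( [round(v) for v in d["extent"]],round(d["p"],2)) for d in r.look_for(q,c)])
print(r.sense())
E
```

```text
pics
scene {'intrinsics': array([[421.51600409,   0.        , 321.97704649],
       [  0.        , 421.51600409, 203.05272304],
       [  0.        ,   0.        ,   1.        ]]), 'cam_to_world': array([[ 0.57269882,  0.47118741, -0.67081927,  1.09562509],
       [ 0.81967394, -0.34139422,  0.45998327, -0.44813727],
       [-0.01227549, -0.81328495, -0.58173611,  0.63137519],
       [ 0.        ,  0.        ,  0.        ,  1.        ]])}
carousel_grip [([163, 186, 236, 260], 0.83), ([216, 223, 296, 310], 0.79)]
mixer_seat [([331, 155, 443, 237], 0.85)]
shaft_top [([325, 158, 446, 237], 0.64)]
jar [([355, 230, 374, 266], 0.76)]
top {'intrinsics': array([[439.63681401,   0.        , 323.78666957],
       [  0.        , 439.63681401, 198.25308505],
       [  0.        ,   0.        ,   1.        ]]), 'cam_to_world': array([[ 0.0067166 , -0.99606506,  0.08837017,  0.37752453],
       [-0.99991026, -0.00771428, -0.01095313,  0.00251094],
       [ 0.01159175, -0.08828867, -0.99602748,  1.09289309],
       [ 0.        ,  0.        ,  0.        ,  1.        ]])}
carousel_grip [([378, 144, 442, 208], 0.72), ([390, 236, 459, 300], 0.56)]
mixer_seat [([206, 149, 288, 256], 0.89)]
shaft_top [([206, 146, 287, 257], 0.62)]
jar [([305, 139, 328, 166], 0.93)]
{'time_s': 0.5, 'joint_pos': array([ 1.25402546e+00,  3.13535372e-01, -4.71968396e-02,  1.21021907e+00,
       -3.90401717e-08,  1.57079726e+00]), 'qd': array([-0.00112992, -0.00173528, -0.00155204,  0.0010685 , -0.00023235,
        0.00103667]), 'effort': array([-1.64946250e-04, -5.38962471e+01,  3.39753878e+01,  3.42497879e-03,
        3.51206019e-06, -5.18130392e-06]), 'eef_pos': array([0.18687954, 0.57008582, 0.25023575]), 'tool_rot': array([ 1.57724514e-01,  9.87483150e-01, -7.65106540e-05, -1.22007283e-05]), 'contact_force': array([-0.3910715 ,  0.67796992,  0.17568678]), 'moment': array([-0.00725132, -0.03856585, -0.0247214 ]), 'gripper_width': 0.08495978424615637}
```

View pics/scene0.png

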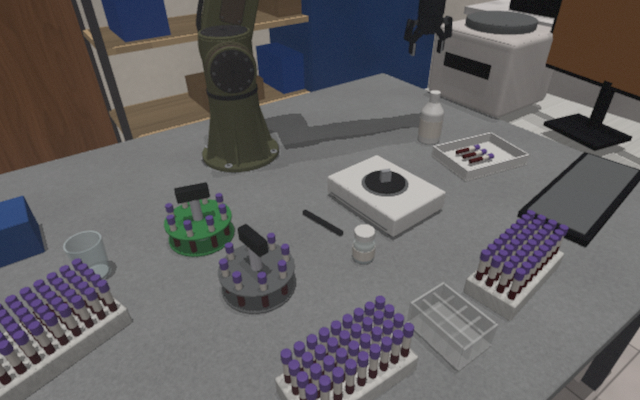

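View pics/top0.png

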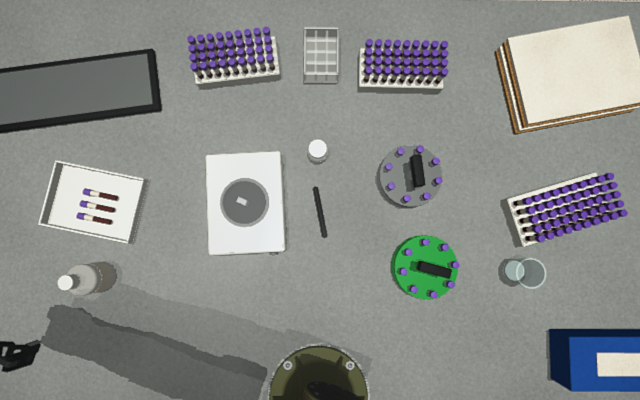

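Scene: the carousels are grey at scene (257,270) / top (410,176) and green at scene (200,225) / top (425,267). The grey one is the target, since the task describes it as grey and green is the look-alike. The jar is at top (317,151) and the mixer at top (245,203).

```bash
cat > h.py <<'E'
import numpy as np,cv2
from station import r
from scipy.optimize import minimize
def proj(c,P):
    p=r.camera_params(c);T=np.linalg.inv(p["cam_to_world"])
    q=(np.atleast_2d(P)@T[:3,:3].T+T[:3,3])@p["intrinsics"].T
    return q[:,:2]/q[:,2:]
def unproj(c,uv,z):
    p=r.camera_params(c);d=p["cam_to_world"][:3,:3]@np.linalg.solve(p["intrinsics"],[uv[0],uv[1],1]);o=p["cam_to_world"][:3,3]
    return o+d*(z-o[2])/d[2]
def box(x,y,a,l,w,z0,z1):
    s=np.array([[i*l/2,j*w/2] for i in(-1,1) for j in(-1,1)])@np.array([[np.cos(a),np.sin(a)],[-np.sin(a),np.cos(a)]])+[x,y]
    return np.array([[*p,z] for p in s for z in(z0,z1)])
def fit(masks,x0,dims):
    # masks: {cam:(mask)}; box silhouette IoU, 8x supersampled
    def cost(p):
        t=0
        for c,m in masks.items():
            ys,xs=np.nonzero(m);ox,oy=xs.min()-10,ys.min()-10
            W,H=np.ptp(xs)+21,np.ptp(ys)+21
            big=cv2.resize(m[oy:oy+H,ox:ox+W].astype(np.uint8),None,fx=8,fy=8,interpolation=cv2.INTER_NEAREST)
            h=cv2.convexHull(((proj(c,box(*p[:3],*dims))-[ox,oy]+.5)*8).astype(np.float32)).round().astype(int)
            s=np.zeros_like(big);cv2.fillConvexPoly(s,h,1)
            t+=1-(s&big).sum()/max(1,(s|big).sum())
        return t
    best=min((minimize(cost,[x0[0],x0[1],a],method="Nelder-Mead",options=dict(initial_simplex=np.array([[x0[0],x0[1],a],[x0[0]+.01,x0[1],a],[x0[0],x0[1]+.01,a],[x0[0],x0[1],a+.25]]),xatol=1e-4)) for a in np.arange(0,3.1,.4)),key=lambda o:o.fun)
    return best.x,best.fun
def comp(m,uv):
    n,l,st,ce=cv2.connectedComponentsWithStats(m.astype(np.uint8))
    k=1+np.argmin([np.hypot(*(ce[i]-uv))+(1e3 if st[i][4]<15 else 0) for i in range(1,n)])
    return l==k
E
python3 - <<'E'
from h import *
T=cv2.imread("pics/top0.png");S=cv2.imread("pics/scene0.png")
mt=comp(T.max(2)<50,(417,170));ms=comp(S.max(2)<45,(253,240))
print(mt.sum(),ms.sum())
g=unproj("top",(417,170),.12)
for n,m in(("both",{"top":mt,"scene":ms}),("top",{"top":mt}),("scene",{"scene":ms})):print(n,fit(m,g[:2],(.07,.022,.105,.135)))
w=comp((T.min(2)>170),(225,180)); c=cv2.minAreaRect(np.argwhere(w)[:,::-1].astype(np.float32));print("mixer",c)
print("mixer c",unproj("top",c[0],.06),[unproj("top",q,.06)[:2].round(4) for q in cv2.boxPoints(c)])
g=T[175:230,215:275].max(2);print(g[20:36,18:38])
a=cv2.resize(T[140:260,195:295],None,fx=4,fy=4);b=cv2.resize(T[130:250,370:470],None,fx=4,fy=4)
cv2.imwrite("pics/crop1.png",np.hstack([a,b]))
cv2.imwrite("pics/crop1s.png",cv2.resize(S[150:250,320:450],None,fx=6,fy=6))
print("jar",unproj("top",(317,149),.075))
E
```

```text
366 504
both (array([ 0.52677314, -0.2158347 ,  0.07337327]), np.float64(0.34692696270645973))
top (array([ 0.52715114, -0.21557964,  0.11139182]), np.float64(0.13277516393138966))Traceback (most recent call last):
  File "<stdin>", line 6, in <module>
  File "h.py", line 26, in fit
    best=min((minimize(cost,[x0[0],x0[1],a],method="Nelder-Mead",options=dict(initial_simplex=np.array([[x0[0],x0[1],a],[x0[0]+.01,x0[1],a],[x0[0],x0[1]+.01,a],[x0[0],x0[1],a+.25]]),xatol=1e-4)) for a in np.arange(0,3.1,.4)),key=lambda o:o.fun)
  File "h.py", line 26, in <genexpr>
    best=min((minimize(cost,[x0[0],x0[1],a],method="Nelder-Mead",options=dict(initial_simplex=np.array([[x0[0],x0[1],a],[x0[0]+.01,x0[1],a],[x0[0],x0[1]+.01,a],[x0[0],x0[1],a+.25]]),xatol=1e-4)) for a in np.arange(0,3.1,.4)),key=lambda o:o.fun)
              ~~~~~~~~^^^^^^^^^^^^^^^^^^^^^^^^^^^^^^^^^^^^^^^^^^^^^^^^^^^^^^^^^^^^^^^^^^^^^^^^^^^^^^^^^^^^^^^^^^^^^^^^^^^^^^^^^^^^^^^^^^^^^^^^^^^^^^^^^^^^^^^^^^^^^^^^^^^^^^^^^^^^^^^^^^^^^^^^^^^^
    res = _minimize_neldermead(fun, x0, args, callback, bounds=bounds,
                               **options)
    fxcc = func(xcc)
    fx = function(np.copy(x), *(wrapper_args + args))
  File "h.py", line 22, in cost
    h=cv2.convexHull(((proj(c,box(*p[:3],*dims))-[ox,oy]+.5)*8).astype(np.float32)).round().astype(int)
                       ~~~~^^^^^^^^^^^^^^^^^^^^^
  File "h.py", line 5, in proj
    p=r.camera_params(c);T=np.linalg.inv(p["cam_to_world"])
ValueError: time passes only in moves, steps and waits
```

```bash
sed -i 's/^def proj/CP={c:r.camera_params(c) for c in("top","scene")}\ndef proj/; s/p=r.camera_params(c)/p=CP[c]/' h.py
python3 - <<'E'
from h import *
T=cv2.imread("pics/top0.png");S=cv2.imread("pics/scene0.png")
a=cv2.resize(T[140:260,195:295],None,fx=4,fy=4,interpolation=cv2.INTER_CUBIC);b=cv2.resize(T[130:250,370:470],None,fx=4,fy=4)
cv2.imwrite("pics/crop1.png",np.hstack([a,b]))
cv2.imwrite("pics/crop1s.png",np.hstack([cv2.resize(S[150:240,325:450],None,fx=4,fy=4),cv2.resize(S[220:310,215:300],None,fx=3.5,fy=4)]))
w=comp((T.min(2)>170),(225,180)); c=cv2.minAreaRect(np.argwhere(w)[:,::-1].astype(np.float32));print("mixer",c)
print("mixer c",unproj("top",c[0],.06),[unproj("top",q,.06)[:2].round(4) for q in cv2.boxPoints(c)])
p=comp(T.max(2)<130,(245,203)); e=cv2.fitEllipse(cv2.convexHull(np.argwhere(p)[:,::-1].astype(np.float32)));print("platter",e,unproj("top",e[0],.068))
print(T[190:214,230:254].max(2))
print("jar",unproj("top",(317,149),.075))
mt=comp(T.max(2)<50,(417,170));ms=comp(S.max(2)<45,(253,240))
g=unproj("top",(417,170),.12)
print(np.array([np.nonzero(ms)[i][[0,-1]] for i in(0,1)]))
for n,m in(("top",{"top":mt}),("scene",{"scene":ms})):print(n,fit(m,g[:2],(.07,.022,.105,.135)))
E
```

```text
mixer ((241.30001831054688, 200.9000244140625), (9.391485214233398, 4.919349670410156), 26.56505012512207)
mixer c [0.46141171 0.18515949 0.06      ] [array([0.4611, 0.1976]), array([0.4715, 0.1927]), array([0.4617, 0.1727]), array([0.4513, 0.1777])]
platter ((243.6755828857422, 201.86532592773438), (42.50127029418945, 42.92919921875), 97.35262298583984) [0.45854426 0.17815987 0.068     ]
[[106 107 108 110 110 109 110 110 110 110 111 111 110 110 110 110 110 111
  111 111 111 111 111 111]
 [107 108 110 109 110 110 109 110 111 110 110 111 110 110 112 110 110 112
  111 110 111 111 111 111]
 [109 108 110 110 110 110 109 109 110 110 109 110 111 109 110 111 110 110
  112 110 112 112 111 112]
 [108 110 110 108 109 109 109 110 110 110 111 111 110 111 111 111 111 111
  110 111 111 111 110 112]
 [110 110 110 110 109 110 110 111 110 109 110 112 110 110 111 111 112 112
  111 110 112 111 111 111]
 [109 109 110 111 110 110 110 108 109 108 109 109 111 111 112 110 110 111
  111 113 111 111 111 111]
 [110 109 109 109 109 108 108 108 135 127 111 107 107 109 109 111 110 111
  112 112 111 111 111 111]
 
[... 1252 characters left out ...]
 112 111 113 112 111 111 113 112
  112 112 111 111 112 111]
 [110 110 109 110 110 110 111 111 111 111 111 112 111 111 111 112 111 112
  112 112 113 112 110 113]
 [110 110 110 111 111 111 110 111 111 112 112 110 112 111 112 112 112 111
  113 112 112 113 113 110]
 [110 109 110 110 109 111 111 111 111 112 112 112 112 111 112 112 112 112
  112 111 112 112 110 111]
 [109 110 110 110 110 110 112 110 112 110 112 111 112 112 111 113 110 112
  111 111 113 112 111 112]]
jar [0.58378008 0.00802884 0.075     ]
[[225 255]
 [244 261]]
top (array([ 0.52715114, -0.21557964,  0.11139182]), np.float64(0.13277516393138966))
scene (array([ 0.52487192, -0.2159141 ,  3.17157476]), np.float64(0.18762500316463704))
```

View pics/crop1.png

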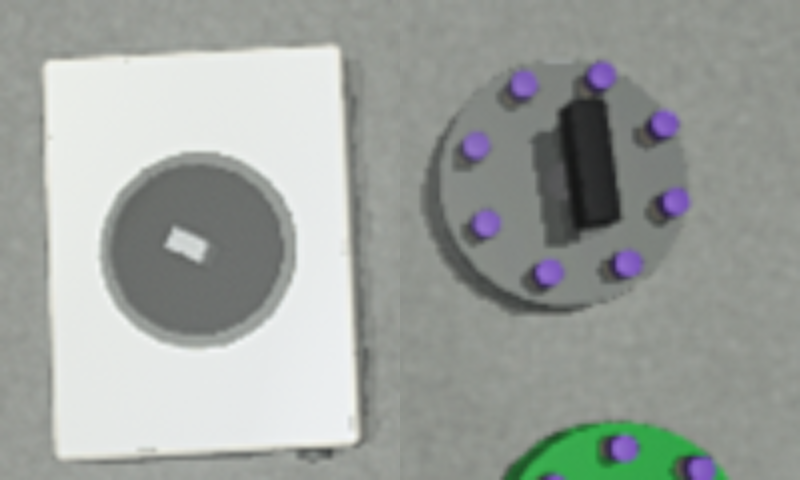

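View pics/crop1s.png

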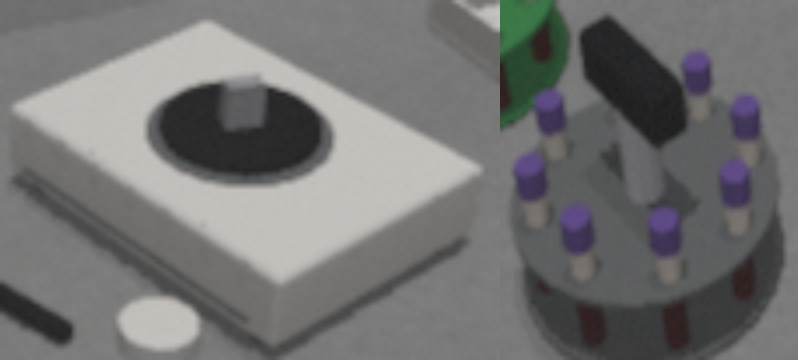

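The crop confirms the grey carousel, with its handle at top (417,170). The shaft's long side lies about 66° from world x, with its centre at about top (241,201). Next I'll refine the shaft and housing angles.

```bash
cat >> h.py <<'E'
def go(x,y,z,phi):
    s=r.sense();from scipy.spatial.transform import Rotation as R
    M=R.from_quat(s["tool_rot"]).as_matrix();f=np.arctan2(M[1,0],M[0,0])
    t=-(phi-f+np.pi)%(2*np.pi); t=t-2*np.pi if t>np.pi else t
    t=-((phi-f+np.pi)%(2*np.pi)-np.pi)
    d=np.array([x,y,z])-s["eef_pos"]
    c,sn=np.cos(phi),np.sin(phi)
    print("t",round(s["time_s"],2),"pos",s["eef_pos"].round(4),"phi",round(f,4),"j",s["joint_pos"].round(2),"F",s["contact_force"].round(1),"M",s["moment"].round(2),"w",round(s["gripper_width"],4))
    print("tilt",np.arccos(-M[2,2]).round(4),"turn",round(t,4),"then tool d",[round(v,4) for v in(d[0]*c+d[1]*sn, d[0]*sn-d[1]*c, -d[2])],"now-frame d",(M.T@d).round(4))
E
python3 - <<'E'
from h import *
T=cv2.imread("pics/top0.png");S=cv2.imread("pics/scene0.png")
sub=cv2.resize(T[190:214,230:254].max(2),None,fx=8,fy=8,interpolation=cv2.INTER_CUBIC)
m=comp(sub>165,(90,85));q=cv2.minAreaRect(np.argwhere(m)[:,::-1].astype(np.float32))
b=(cv2.boxPoints(q)+.5)/8-.5+[230,190];W=np.array([unproj("top",p,.098)[:2] for p in b])
print("shaft",W.mean(0),[ (np.linalg.norm(v).round(4),(np.arctan2(v[1],v[0])%np.pi).round(3)) for v in np.diff(W,axis=0)])
w=comp(T.min(2)>200,(243,170));w=cv2.fillConvexPoly(np.zeros(T.shape[:2],np.uint8),cv2.convexHull(np.argwhere(w)[:,::-1].astype(np.int32)),1)
print(w.sum());
if w.sum()>3000:
    q=cv2.minAreaRect(np.argwhere(w)[:,::-1].astype(np.float32));W=np.array([unproj("top",p,.06)[:2] for p in cv2.boxPoints(q)])
    print("housing",W.mean(0),[ (np.linalg.norm(v).round(4),(np.arctan2(v[1],v[0])%np.pi).round(3)) for v in np.diff(W,axis=0)])
# scene: platter dark ellipse
p=comp(S[:,:].max(2)<75,(385,183)); h=cv2.convexHull(np.argwhere(p)[:,::-1].astype(np.float32))[:,0]
W=np.array([unproj("scene",v,.068)[:2] for v in h]);print("platter scene",cv2.minEnclosingCircle(W.astype(np.float32)))
p=comp(T.max(2)<118,(250,210)); h=cv2.convexHull(np.argwhere(p)[:,::-1].astype(np.float32))[:,0]
W=np.array([unproj("top",v,.068)[:2] for v in h]);print("platter top",cv2.minEnclosingCircle(W.astype(np.float32)))
go(.526,-.2157,.25,.10+np.pi)
E
```

```text
shaft [0.4588414  0.17830349] [(np.float64(0.0124), np.float64(2.741)), (np.float64(0.0223), np.float64(1.155)), (np.float64(0.0124), np.float64(2.739))]
35
platter scene ((0.46184995770454407, 0.1743137091398239), 0.05234332010149956)
platter top ((0.4586787819862366, 0.17765070497989655), 0.049605172127485275)
t 0.5 pos [0.1869 0.5701 0.2502] phi 2.8248 j [ 1.25  0.31 -0.05  1.21 -0.    1.57] F [-0.4  0.7  0.2] M [-0.01 -0.04 -0.02] w 0.085
tilt 0.0002 turn -0.4168 then tool d [np.float64(-0.259), np.float64(-0.8157), np.float64(0.0002)] now-frame d [-5.670e-01 -6.411e-01  3.000e-04]
```

arm_command(increments=[0,0,0,-0.139,1,0,0,0,-0.139,1,0,0,0,-0.139,1,-0.0162,-0.051,0,0,1,-0.0162,-0.051,0,0,1,-0.0162,-0.051,0,0,1,-0.0162,-0.051,0,0,1,-0.0162,-0.051,0,0,1], force=80)

```text
time_s: 1.5
eef_pos: [0.2935, 0.323, 0.2505]
tool_rot: [-0.05, 0.999, 0.0, 0.0]
contact_force: [1.5, -0.8, 0.2]
gripper_width: 0.0854
```

arm_command(increments=[-0.0162,-0.051,0,0,1,-0.0162,-0.051,0,0,1,-0.0162,-0.051,0,0,1,-0.0162,-0.051,0,0,1,-0.0162,-0.051,0,0,1,-0.0162,-0.051,0,0,1,-0.0162,-0.051,0,0,1,-0.0162,-0.051,0,0,1])

```text
time_s: 2.5
eef_pos: [0.4634, -0.0703, 0.2506]
tool_rot: [-0.05, 0.999, 0.0, 0.001]
contact_force: [0.7, 0.2, -0.0]
gripper_width: 0.0855
```

arm_command(increments=[-0.0162,-0.051,0,0,1,-0.0162,-0.051,0,0,1,-0.0162,-0.051,0,0,1,0,0,0,0,1,0,0,0,0,1])

```text
time_s: 3.12
eef_pos: [0.526, -0.2155, 0.25]
tool_rot: [-0.05, 0.999, 0.0, -0.0]
contact_force: [-0.1, 1.0, 0.3]
gripper_width: 0.0856
```

```bash
python3 - <<'E'
from h import *
go(.526,-.2157,.122,.11+np.pi)
E
```

```text
t 3.12 pos [ 0.526  -0.2155  0.25  ] phi -3.0418 j [-0.39  0.25 -0.13  1.19  0.   -0.49] F [-0.1  1.   0.3] M [-0.02  0.05 -0.01] w 0.0856
tilt 0.0012 turn -0.0102 then tool d [np.float64(0.0), np.float64(-0.0002), np.float64(0.128)] now-frame d [-1.00e-04 -3.00e-04  1.28e-01]
```

arm_command(increments=[0,0,0.04,0,1,0,0,0.04,0,1,0,0,0.03,0,1,0,0,0.018,0,1,0,0,0,0,1,0,0,0,0,-1,0,0,0,0,-1,0,0,0,0,-1])

```text
time_s: 4.12
eef_pos: [0.5269, -0.216, 0.1232]
tool_rot: [-0.05, 0.999, -0.0, 0.001]
contact_force: [0.2, 0.5, -0.1]
gripper_width: 0.0324
```

arm_command(increments=[0,0,0,0,-1,0,0,0,0,-1,0,0,0,0,-1,0,0,0,0,-1])

```text
time_s: 4.62
eef_pos: [0.5268, -0.2165, 0.1229]
tool_rot: [-0.05, 0.999, -0.001, 0.0]
contact_force: [-1.7, -3.6, 5.9]
gripper_width: 0.021
```

```bash
python3 - <<'E'
from h import *
cv2.imwrite("pics/s2.png",cv2.resize(r.snapshot("scene")[130:330,150:350],None,fx=3,fy=3))
go(.526,-.2157,.25,.11+np.pi)
E
```

```text
t 4.67 pos [ 0.5268 -0.2165  0.123 ] phi -3.0418 j [-0.39  0.34 -0.32  0.92 -0.   -0.49] F [-1.5 -3.4  5.8] M [-0.23  0.28  0.08] w 0.0206
tilt 0.0014 turn -0.0102 then tool d [np.float64(0.0007), np.float64(0.0009), np.float64(-0.127)] now-frame d [ 0.0006  0.0007 -0.127 ]
```

View pics/s2.png

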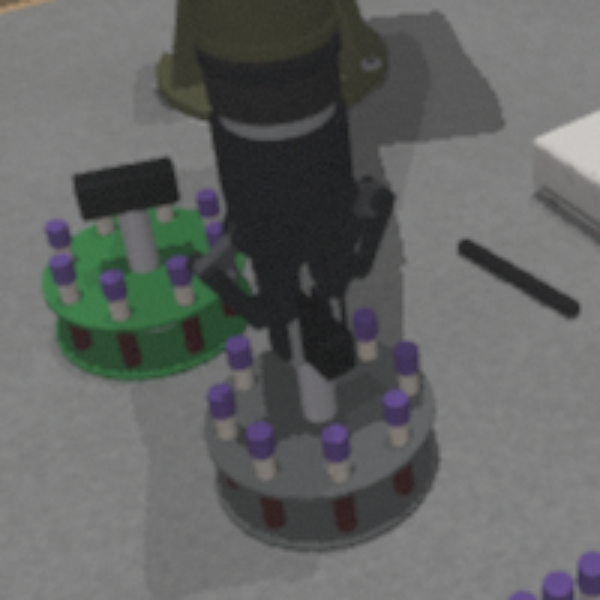

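The picture shows the grey carousel's handle held in the jaws, at about (325,345) in the crop, with the carousel upright. Lifting now.

arm_command(increments=[0,0,-0.015,0,-1,0,0,-0.02,0,-1,0,0,-0.03,0,-1,0,0,-0.03,0,-1,0,0,-0.02,0,-1,0,0,-0.012,0,-1,0,0,0,0,-1,0,0,0,0,-1])

```text
time_s: 5.68
eef_pos: [0.5258, -0.2155, 0.2482]
tool_rot: [-0.05, 0.999, 0.0, -0.001]
contact_force: [-1.0, 0.2, -6.1]
gripper_width: 0.0209
```

```bash
python3 - <<'E'
from h import *
im=r.snapshot("top");cv2.imwrite("pics/t3.png",im);cv2.imwrite("pics/s3.png",r.snapshot("scene"))
go(.4588,.178,.25,1.155+np.pi)
E
```

```text
t 5.78 pos [ 0.5258 -0.2155  0.2481] phi -3.0414 j [-0.39  0.26 -0.13  1.19  0.   -0.49] F [ 0.   0.7 -6.5] M [ 0.01 -0.03 -0.02] w 0.0206
tilt 0.0022 turn -1.0548 then tool d [np.float64(-0.3329), np.float64(0.2202), np.float64(-0.0019)] now-frame d [ 0.0273  0.3983 -0.0014]
```

arm_command(increments=[0.0014,0.02,0,0,-1,0.0028,0.04,0,0,-1,0.0034,0.05,0,0,-1,0.0034,0.05,0,0,-1,0.0034,0.05,0,0,-1,0.0034,0.05,0,0,-1,0.0034,0.05,0,0,-1,0.0028,0.04,0,0,-1])

```text
time_s: 6.78
eef_pos: [0.4661, 0.1324, 0.2491]
tool_rot: [-0.051, 0.999, 0.0, -0.0]
contact_force: [0.5, -0.2, -5.2]
gripper_width: 0.0211
```

arm_command(increments=[0.002,0.03,0,0,-1,0.0013,0.0185,0,0,-1,0,0,0,-0.155,-1,0,0,0,-0.18,-1,0,0,0,-0.18,-1,0,0,0,-0.18,-1,0,0,0,-0.18,-1,0,0,0,-0.18,-1])

```text
time_s: 7.78
eef_pos: [0.459, 0.1777, 0.2491]
tool_rot: [-0.548, 0.836, -0.0, -0.0]
contact_force: [-0.7, 0.5, -5.4]
gripper_width: 0.0209
```

arm_command(increments=[0,0,0,0,-1,0,0,0,0,-1])

```text
time_s: 8.02
eef_pos: [0.4593, 0.1778, 0.2492]
tool_rot: [-0.545, 0.839, 0.0, -0.0]
contact_force: [-0.1, 0.0, -5.3]
gripper_width: 0.0211
```

```bash
python3 - <<'E'
from h import *
T=r.snapshot("top");S=r.snapshot("scene")
a=cv2.resize(T[140:260,185:305],None,fx=3.3,fy=4);b=cv2.resize(S[60:260,300:500],None,fx=2,fy=2.4)
cv2.imwrite("pics/c4.png",np.hstack([a[:480],b[:480]]))
go(.4588,.178,.223,1.155+np.pi)
E
```

```text
t 8.12 pos [0.4593 0.1779 0.2493] phi -1.9884 j [ 0.37  0.11 -0.3   1.16 -0.   -0.78] F [ 0.8 -0.3 -4.6] M [0.   0.01 0.01] w 0.0206
tilt 0.0001 turn -0.0018 then tool d [np.float64(0.0001), np.float64(0.0006), np.float64(0.0263)] now-frame d [0.0001 0.0006 0.0263]
```

View pics/c4.png

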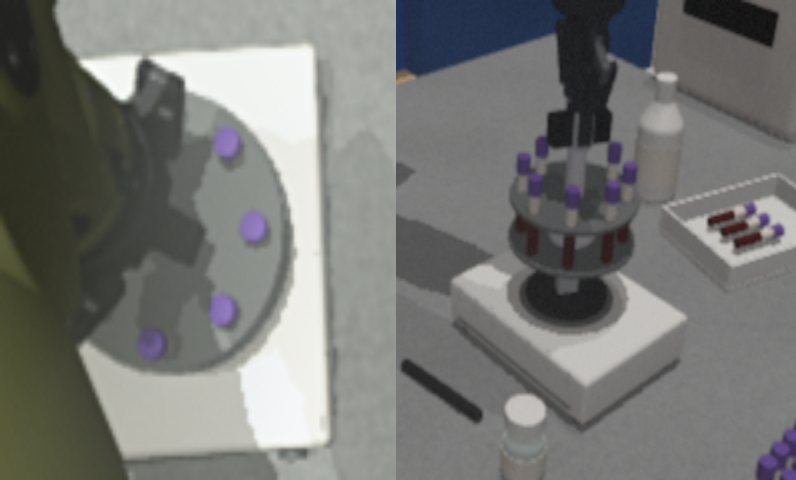

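The carousel hangs upright above the platter, with the shaft under its hub at crop (567,283). The jar is still standing at crop (525,430). Lowering to just above slot contact.

arm_command(increments=[0,0.0003,0.02,0,-1,0,0.0003,0.017,0,-1,0,0,0,0,-1,0,0,0,0,-1,0,0,0.002,0,-1,0,0,0.002,0,-1,0,0,0.002,0,-1,0,0,0.0,0,-1])

```text
time_s: 9.12
eef_pos: [0.4587, 0.1781, 0.2061]
tool_rot: [-0.546, 0.838, 0.0, -0.0]
contact_force: [0.6, 0.3, -4.9]
gripper_width: 0.0212
```

arm_command(increments=[0,0,0.0015,0,-1,0,0,0.0015,0,-1,0,0,0,0,-1])

```text
time_s: 9.5
eef_pos: [0.4588, 0.1781, 0.2031]
tool_rot: [-0.546, 0.838, 0.0, -0.0]
contact_force: [-0.4, 0.7, -5.1]
gripper_width: 0.0209
```

```bash
python3 - <<'E'
from h import *
go(.4588,.178,.191,1.155+np.pi)
E
```

```text
t 9.5 pos [0.4588 0.1781 0.2031] phi -1.9864 j [ 0.37  0.14 -0.38  1.05 -0.   -0.78] F [-0.4  0.7 -5.1] M [-0.01 -0.04  0.06] w 0.0209
tilt 0.0003 turn 0.0002 then tool d [np.float64(0.0001), np.float64(-0.0001), np.float64(0.0121)] now-frame d [ 0.0001 -0.0001  0.0121]
```

No force yet, and the mouth should be about 3 mm over the shaft tip. Continuing gently.

arm_command(increments=[0,0,0.002,0,-1,0,0,0.0015,0,-1,0,0,0,0,-1])

```text
time_s: 9.88
eef_pos: [0.4587, 0.1781, 0.1996]
tool_rot: [-0.546, 0.838, 0.0, -0.0]
contact_force: [-0.2, 0.3, -5.2]
gripper_width: 0.0209
```

arm_command(increments=[0,0,0.002,0,-1,0,0,0.002,0,-1,0,0,0,0,-1])

```text
time_s: 10.25
eef_pos: [0.4587, 0.1781, 0.1956]
tool_rot: [-0.546, 0.838, 0.0, -0.0]
contact_force: [-0.6, -0.4, -5.7]
gripper_width: 0.021
```

```bash
python3 - <<'E'
from h import *
go(.4588,.178,.191,1.155+np.pi)
E
```

```text
t 10.25 pos [0.4587 0.1781 0.1956] phi -1.9864 j [ 0.37  0.14 -0.39  1.04  0.   -0.78] F [-0.6 -0.4 -5.7] M [ 0.01  0.03 -0.02] w 0.021
tilt 0.0004 turn 0.0002 then tool d [np.float64(0.0001), np.float64(-0.0002), np.float64(0.0046)] now-frame d [ 0.0001 -0.0002  0.0046]
```

Going in freely. Last few mm to the platter.

arm_command(increments=[0,0,0.002,0,-1,0,0,0.001,0,-1,0,0,0,0,-1])

```text
time_s: 10.62
eef_pos: [0.4588, 0.1781, 0.1927]
tool_rot: [-0.546, 0.838, 0.0, -0.0]
contact_force: [-0.4, -0.3, -4.7]
gripper_width: 0.0208
```

arm_command(increments=[0,0,0.001,0,-1,0,0,0,0,-1])

```text
time_s: 10.88
eef_pos: [0.4588, 0.1781, 0.1917]
tool_rot: [-0.546, 0.838, -0.0, -0.0]
contact_force: [0.1, -0.6, -4.8]
gripper_width: 0.021
```

arm_command(increments=[0,0,0.001,0,-1,0,0,0,0,-1])

```text
time_s: 11.12
eef_pos: [0.459, 0.1782, 0.1909]
tool_rot: [-0.546, 0.838, -0.0, 0.0]
contact_force: [-0.4, -0.6, -3.9]
gripper_width: 0.0206
```

arm_command(increments=[0,0,0.001,0,-1,0,0,0,0,-1,0,0,0,0,-1])

```text
time_s: 11.5
eef_pos: [0.4592, 0.1781, 0.1908]
tool_rot: [-0.546, 0.838, -0.0, 0.001]
contact_force: [-2.5, -2.6, 5.8]
gripper_width: 0.0207
```

arm_command(increments=[0,0,0,0.1,-1,0,0,0,0.1,-1,0,0,0,0.1,-1,0,0,0,0.1,-1,0,0,0,0,-1])

```text
time_s: 12.12
eef_pos: [0.4592, 0.1783, 0.1908]
tool_rot: [-0.368, 0.93, 0.0, 0.001]
contact_force: [-2.6, -2.3, 6.4]
gripper_width: 0.0208
```

```bash
python3 - <<'E'
from h import *
go(.4588,.178,.191,.04+np.pi)
T=cv2.imread("pics/top0.png")
# housing edges: longest white region via hull of light pixels
m=((T.min(2)>185).astype(np.uint8));m[:, :190]=0;m[:,300:]=0;m[:130]=0;m[270:]=0
h=cv2.convexHull(np.argwhere(cv2.morphologyEx(m,cv2.MORPH_OPEN,np.ones((3,3))))[:,::-1].astype(np.float32))
W=np.array([unproj("top",p,.06)[:2] for p in cv2.boxPoints(cv2.minAreaRect(h))])
print(W.mean(0),[(np.linalg.norm(v).round(4),(np.arctan2(v[1],v[0])%np.pi).round(3)) for v in np.diff(W,axis=0)])
E
```

```text
t 12.12 pos [0.4592 0.1783 0.1908] phi -2.3874 j [ 0.37  0.15 -0.4   1.02  0.   -0.38] F [-2.6 -2.3  6.4] M [-0.27  0.72 -0.12] w 0.0208
tilt 0.0012 turn 0.7142 then tool d [np.float64(0.0004), np.float64(-0.0003), np.float64(-0.0002)] now-frame d [ 0.0004  0.     -0.0002]
[0.45851837 0.17895136] [(np.float64(0.1801), np.float64(1.628)), (np.float64(0.2367), np.float64(0.062)), (np.float64(0.1765), np.float64(1.624))]
```

Fully home: TCP z is 0.191 and the contact is firm. The drive turns with the carousel. Continuing clockwise towards the stop.

arm_command(increments=[0,0,0,0.1,-1,0,0,0,0.1,-1,0,0,0,0.1,-1,0,0,0,0.1,-1,0,0,0,0.1,-1,0,0,0,0.05,-1,0,0,0,0.05,-1,0,0,0,0,-1])

```text
time_s: 13.12
eef_pos: [0.4591, 0.1784, 0.1908]
tool_rot: [-0.077, 0.997, 0.0, 0.001]
contact_force: [-3.1, -1.0, 6.0]
gripper_width: 0.0208
```

```bash
python3 -c "
from h import *
go(.4588,.178,.191,.055+np.pi)"
```

```text
t 13.12 pos [0.4591 0.1784 0.1908] phi -2.9869 j [ 0.37  0.15 -0.4   1.02  0.    0.22] F [-3.1 -1.   6. ] M [-0.1   0.61 -0.14] w 0.0208
tilt 0.0013 turn 0.0997 then tool d [np.float64(0.0003), np.float64(-0.0004), np.float64(-0.0002)] now-frame d [ 0.0004 -0.0003 -0.0002]
```

arm_command(increments=[0,0,0,0.03,-1,0,0,0,0.03,-1,0,0,0,0,-1])

```text
time_s: 13.5
eef_pos: [0.4591, 0.1784, 0.1908]
tool_rot: [-0.047, 0.999, 0.0, 0.001]
contact_force: [-2.3, -0.4, 5.1]
gripper_width: 0.021
```

```bash
python3 -c "
from h import *
go(.4588,.178,.191,.055+np.pi)"
```

```text
t 13.5 pos [0.4591 0.1784 0.1908] phi -3.0466 j [ 0.37  0.15 -0.4   1.02  0.    0.28] F [-2.3 -0.4  5.1] M [-0.18  0.59 -0.08] w 0.021
tilt 0.0013 turn 0.04 then tool d [np.float64(0.0003), np.float64(-0.0003), np.float64(-0.0002)] now-frame d [ 0.0004 -0.0003 -0.0002]
```

arm_command(increments=[0,0,0,0.03,-1,0,0,0,0.02,-1,0,0,0,0,-1])

```text
time_s: 13.88
eef_pos: [0.459, 0.1782, 0.1908]
tool_rot: [-0.023, 1.0, 0.0, 0.001]
contact_force: [-2.8, -2.5, 5.6]
gripper_width: 0.021
```

```bash
python3 -c "
from h import *
go(.4588,.178,.191,.055+np.pi)"
```

```text
t 13.88 pos [0.459  0.1782 0.1908] phi -3.0958 j [ 0.37  0.15 -0.4   1.02 -0.    0.32] F [-2.8 -2.5  5.6] M [-0.26  0.64  0.31] w 0.021
tilt 0.001 turn -0.0092 then tool d [np.float64(0.0003), np.float64(-0.0002), np.float64(-0.0002)] now-frame d [ 0.0003 -0.0002 -0.0002]
```

arm_command(increments=[0,0,0,0.02,-1,0,0,0,0,-1])

```text
time_s: 14.12
eef_pos: [0.459, 0.178, 0.1908]
tool_rot: [-0.013, 1.0, -0.0, 0.0]
contact_force: [-3.2, -2.5, 6.9]
gripper_width: 0.0209
```

```bash
python3 -c "
from h import *
go(.4588,.178,.191,.055+np.pi)"
```

```text
t 14.12 pos [0.459  0.178  0.1908] phi -3.1158 j [ 0.37  0.15 -0.4   1.02 -0.    0.34] F [-3.2 -2.5  6.9] M [-0.42  0.7   0.35] w 0.0209
tilt 0.001 turn -0.0292 then tool d [np.float64(0.0002), np.float64(-0.0), np.float64(-0.0002)] now-frame d [ 0.0002 -0.     -0.0002]
```

```bash
cat >> h.py <<'E'
def caps(c,im,x,y,z,ref=None):
    hsv=cv2.cvtColor(im,cv2.COLOR_BGR2HSV);m=((hsv[...,0]>118)&(hsv[...,0]<150)&(hsv[...,1]>90)&(hsv[...,2]>60)).astype(np.uint8)
    n,l,st,ce=cv2.connectedComponentsWithStats(m)
    P=np.array([unproj(c,ce[i],z)[:2] for i in range(1,n) if st[i][4]>=20])
    P=P[np.abs(np.hypot(*(P-[x,y]).T)-.062)<.015]
    def f(p):
        d=P-p[:2];k=np.round((np.arctan2(d[:,1],d[:,0])-p[2])/(np.pi/4))*np.pi/4+p[2]
        return (d-p[3]*np.c_[np.cos(k),np.sin(k)]).ravel()
    from scipy.optimize import least_squares
    b=min((least_squares(f,[x,y,a,.062],loss="soft_l1",f_scale=.002) for a in np.arange(0,.78,.1)),key=lambda o:o.cost)
    return len(P),b.x.round(4),(b.x[2]%(np.pi/4)).round(4),b.cost
def housing(im):
    g=im.min(2).astype(float);out=[]
    for side in(-1,1):
        pts=[]
        for v in range(165,246):
            row=g[v];u0=206+ (v-150)*.03 if side<0 else 283+(v-150)*.03
            us=np.arange(int(u0)-6,int(u0)+7);seg=row[us];k=np.argmax(-side*np.diff(seg));
            w=np.abs(np.diff(seg))[max(0,k-1):k+2];pts.append(unproj("top",((us[max(0,k-1):max(0,k-1)+len(w)]+.5)@w/w.sum(),v),.06)[:2])
        vx,vy,x0,y0=cv2.fitLine(np.float32(pts),cv2.DIST_HUBER,0,.001,.001).ravel();out.append((np.arctan(vy/vx).round(4),(y0+vy/vx*(.459-x0)).round(4)))
    return out
E
python3 - <<'E'
from h import *
T0=cv2.imread("pics/top0.png");S0=cv2.imread("pics/scene0.png");T3=cv2.imread("pics/t3.png")
print("housing",housing(T0))
print(caps("top",T0,.526,-.2155,.087),caps("scene",S0,.526,-.2155,.083))
print("lifted",caps("top",T3,.526,-.2155,.212))
T=r.snapshot("top");S=r.snapshot("scene");cv2.imwrite("pics/t5.png",T);cv2.imwrite("pics/s5.png",S)
print("now",caps("top",T,.459,.178,.155),caps("scene",S,.459,.178,.151))
E
```

```text
housing [(np.float32(0.0614), np.float32(0.2662)), (np.float32(0.0616), np.float32(0.0892))]
(8, array([ 0.5268, -0.2151,  0.5142,  0.0595]), np.float64(0.5142), np.float64(2.5896236772733517e-07)) (7, array([ 0.5302, -0.2181,  0.5192,  0.0597]), np.float64(0.5192), np.float64(2.036246194059803e-07))
lifted (6, array([ 0.5252, -0.2137, -0.2833,  0.0596]), np.float64(0.5021), np.float64(2.722226283447959e-07))
now (1, array([0.4561, 0.1698, 0.5995, 0.0607]), np.float64(0.5995), np.float64(2.220446049250313e-20)) (5, array([0.4634, 0.1656, 0.6159, 0.0535]), np.float64(0.6159), np.float64(8.695336769432169e-05))
```

```bash
python3 - <<'E'
from h import *
S=cv2.imread("pics/s5.png");T=cv2.imread("pics/t5.png")
hsv=cv2.cvtColor(S,cv2.COLOR_BGR2HSV);m=((hsv[...,0]>118)&(hsv[...,0]<150)&(hsv[...,1]>90)&(hsv[...,2]>60)).astype(np.uint8)
n,l,st,ce=cv2.connectedComponentsWithStats(m[90:230,320:460])
for i in range(1,n):
    u=ce[i]+[320,90];p=unproj("scene",u,.151)[:2]-[.459,.178];print(u.round(1),st[i][4],np.hypot(*p).round(4),np.arctan2(p[1],p[0]).round(3))
cv2.imwrite("pics/c6.png",np.hstack([cv2.resize(S[90:230,320:460],None,fx=3,fy=3),cv2.resize(T[130:270,180:300],None,fx=3,fy=3)]))
E
```

```text
[377.4 142.1] 20 0.0489 2.926
[363.9 151.5] 79 0.0558 -2.153
[411.4 154. ] 84 0.0559 0.67
[377.2 163.2] 44 0.0645 -1.099
[397.5 164. ] 52 0.0629 -0.372
```

View pics/c6.png

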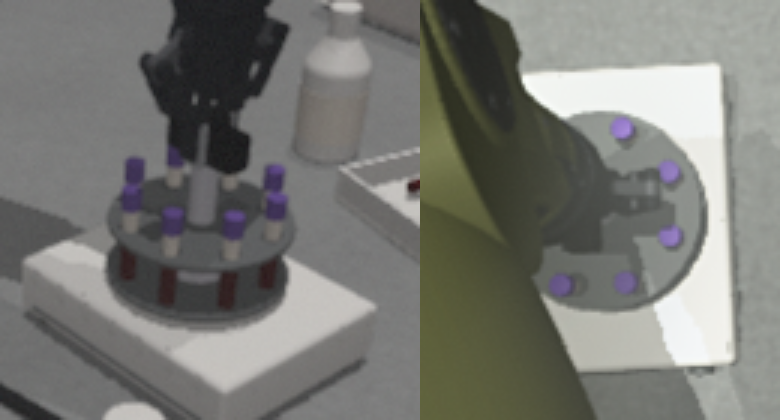

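```bash
sed -i 's/hsv\[...,1\]>90)&(hsv\[...,2\]>60/hsv[...,1]>70)\&(hsv[...,2]>40/; s/>=20\])/>=8])/' h.py; python3 - <<'E'
from h import *
T=cv2.imread("pics/t5.png")
print(caps("top",cv2.imread("pics/top0.png"),.526,-.2155,.087));print(caps("top",T,.459,.178,.155))
E
```

```text
(8, array([ 0.5267, -0.2151, -0.2698,  0.0595]), np.float64(0.5156), np.float64(3.2933111339735174e-07))
(5, array([0.4592, 0.1782, 0.4336, 0.06  ]), np.float64(0.4336), np.float64(7.439203543274076e-08))
```

arm_command(increments=[0,0,0,0.03,-1,0,0,0,0,-1])

```text
time_s: 14.48
eef_pos: [0.459, 0.178, 0.1908]
tool_rot: [0.002, 1.0, -0.0, 0.0]
contact_force: [-4.1, -4.7, 6.3]
gripper_width: 0.021
```

```bash
python3 -c "
from h import *
go(.4588,.178,.191,.055+np.pi);print(caps('top',r.snapshot('top'),.459,.178,.155))"
```

```text
t 14.47 pos [0.459  0.178  0.1908] phi 3.138 j [ 0.37  0.15 -0.4   1.02 -0.    0.37] F [-4.1 -4.7  6.3] M [-0.47  0.7   0.66] w 0.021
tilt 0.001 turn -0.0586 then tool d [np.float64(0.0002), np.float64(0.0), np.float64(-0.0002)] now-frame d [ 0.0002  0.     -0.0002]
(5, array([0.4592, 0.1778, 0.4083, 0.06  ]), np.float64(0.4083), np.float64(4.6286547818039025e-07))
```

The stop is reached: torque rose from −0.1 to +0.66 N m while the handle barely passed parallel. I'll ease back 0.04 rad, within the key's play, then release and rise.

arm_command(increments=[0,0,0,-0.02,-1,0,0,0,-0.02,-1,0,0,0,0,-1])

```text
time_s: 14.9
eef_pos: [0.459, 0.178, 0.1908]
tool_rot: [-0.018, 1.0, -0.0, 0.0]
contact_force: [-3.7, -2.9, 5.7]
gripper_width: 0.0206
```

```bash
python3 -c "
from h import *
go(.4588,.178,.191,.055+np.pi);print(caps('top',r.snapshot('top'),.459,.178,.155))"
```

```text
t 14.9 pos [0.459  0.178  0.1908] phi -3.1064 j [ 0.37  0.15 -0.4   1.02 -0.    0.34] F [-3.7 -2.9  5.7] M [-0.46  0.73 -0.  ] w 0.0206
tilt 0.0009 turn -0.0199 then tool d [np.float64(0.0002), np.float64(0.0), np.float64(-0.0002)] now-frame d [ 0.0002  0.     -0.0002]
(5, array([0.4592, 0.178 , 0.438 , 0.0598]), np.float64(0.438), np.float64(1.828703137976637e-07))
```

arm_command(increments=[0,0,0,0,-0.4,0,0,0,0,0,0,0,0,0,0.5,0,0,0,0,1,0,0,0,0,1,0,0,0,0,1,0,0,-0.01,0,1,0,0,-0.03,0,1])

```text
time_s: 15.95
eef_pos: [0.4578, 0.1778, 0.2295]
tool_rot: [-0.018, 1.0, -0.001, -0.001]
contact_force: [-0.2, -0.4, 0.6]
gripper_width: 0.085
```

arm_command(increments=[0,0,-0.04,0,1,0,0,-0.03,0,1,0,0.04,0,0,1,0,0.05,0,0,1,0,0.05,0,0,1,0,0.05,0,0,1,0,0.05,0,0,1,0,0.04,0,0,1])

```text
time_s: 16.95
eef_pos: [0.4487, 0.46, 0.3004]
tool_rot: [-0.018, 1.0, 0.0, 0.0]
contact_force: [0.6, -0.2, 0.7]
gripper_width: 0.0851
```

```bash
python3 - <<'E'
from h import *
go(.4588,.178,.191,.055+np.pi);T=r.snapshot('top');S=r.snapshot('scene');print(caps('top',T,.459,.178,.155),housing(cv2.imread("pics/top0.png"))[0])
g=unproj("scene",(390,140),.188)
cv2.imwrite("pics/c7.png",np.hstack([cv2.resize(T[120:280,170:345],None,fx=2.5,fy=2.5),cv2.resize(S[100:280,310:450],None,fx=2.5,fy=2.2222)]))
for c,im,z in(("top",T,0),):
    m=comp(im.max(2)<50,proj("top",[.459,.178,.188])[0]);print(m.sum());
    if 200<m.sum()<700:print(fit({"top":m},(.459,.178),(.07,.022,.173,.203)))
E
```

```text
t 16.95 pos [0.4487 0.46   0.3004] phi -3.1055 j [0.8  0.38 0.17 1.35 0.   0.76] F [ 0.6 -0.2  0.7] M [-0.03 -0.02  0.02] w 0.0851
tilt 0.0007 turn -0.0189 then tool d [np.float64(0.0054), np.float64(-0.2821), np.float64(0.1094)] now-frame d [ 1.000e-04 -2.823e-01  1.093e-01]
(8, array([0.4591, 0.1778, 0.4472, 0.0597]), np.float64(0.4472), np.float64(2.682967659178006e-07)) (np.float32(0.0614), np.float32(0.2662))
94
```

View pics/c7.png

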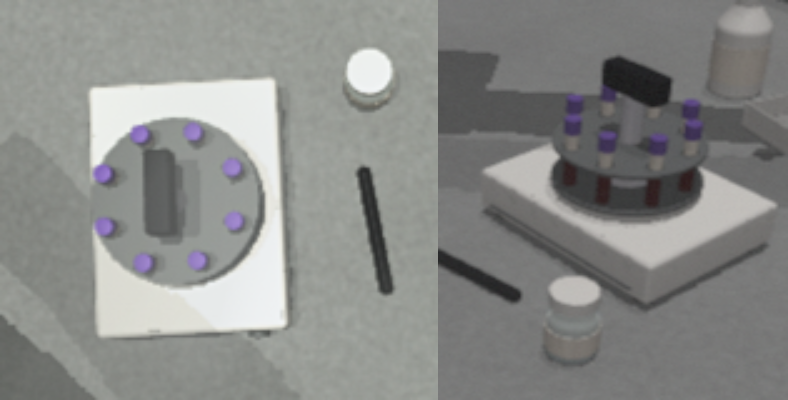

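The carousel sits home and upright, with its handle parallel to the housing. The jar is standing and the arm is clear. Handing in.

```bash
python3 -c "
from station import r
print(r.hand_in())"
```

```text
the job is handed in; nothing more can be done
None
```

I lifted the grey carousel by its handle and fitted it on the shaft, whose long side I measured at about 1.155 rad from world x. I then turned it clockwise to the stop, let go, moved the arm clear and handed in at about 17 s of the 61 s allowed.

**Home on the platter:** It went in without resistance. Firm contact came at TCP z 0.191 m, which is the height expected when it is fully down.

**At the stop:** The turning torque stayed near −0.1 N m while the drive was moving. It rose to +0.66 N m at the end, against the drive's own 0.15 N m. I then eased back 0.04 rad, within the key's play, and the torque fell to zero.

**Last checks:** After release, the handle is at about 0.055 rad and the housing's long sides at 0.061 rad, so they are parallel to about 0.01 rad. The carousel is upright, the jar is standing, and the gripper is open and clear.

**What disagreed or failed:**
- **Camera positions:** the two cameras differed by 3–5 mm on the platter's position. I used the top view, and the fit confirmed it.
- **Scene-camera angle reading:** the reading of the carousel's angle while it was still gripped was poor, so I dropped it.
- **Final handle check:** the separate outline check of the handle did not pick out the handle, so the final angle comes from the tube caps alone.
- **Torque sign:** the small torque reading while turning had an unexpected sign, so I relied on its change rather than its absolute value.

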